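# Set out the tea caddy and ladle on the counter stand

### The arm

A 6-joint arm with a two-finger parallel gripper is mounted at the origin on the work surface. World frame = base frame: x ahead of the robot, y to its left, z up, the work surface at z = 0. Lengths are in m, angles in degrees, forces in N, time in s.
With the tool pointing down it reaches from about 0.375 to 0.975 m from the base axis. Payload 3.8 kg.
Tool frame: the origin (TCP) lies midway between the tips of the shut fingers; the grasp point (between the pads) lies 19 mm behind it; z points along the fingers, y is the line along which they close (so a half turn about z gives the same grasp; the last joint's range is limited). The gripper opens to 88 mm and grips with 3 to 60 N. Pads are 18 mm wide; open, the fingers measure 123 mm over their backs; the gripper's body (75 mm by 187 mm) begins 45 mm behind the grasp point.
Start: joints at [-74.192, 15.12, 91.902, -0, 72.978, -2.114], TCP at [0.208, -0.642, 0.239] pointing down, gripper open.
Joint ranges: [-150.88, 150.88], [-54.13, 125.18], [17.81, 147.31], [-75.09, 255.09], [0, 152.58], [-146.25, 146.25]. Speed limits (degrees/s): [147.25, 147.25, 180, 180, 180, 180].

### API

Orientations are given as [roll, pitch, yaw] about the fixed x, y, z axes, in that order (R = Rz(yaw) Ry(pitch) Rx(roll)).
In Python, from plant import r, get_image, nets gives the robot as it stands. The module is installed in compiled form; this text tells all that it offers.
- The arm moves only by the tool apply_moves, never from a script. Its argument "motion" is a list of rows, each a list of 3 entries, a list of its own where there are three numbers: the gripper's target within -1 to 1 (fully open at 1, half-way at 0, shut at -1), then the shift along the tool's x, y, z in units of 30 mm (1.0 is 30 mm), then the turn, a rotation vector about the tool's x, y, z in units of 6 degrees (1.0 is 6 degrees). A call has 1 to 10 rows; each row shifts and turns the commanded pose from where the row before left it, along the tool's axes as they then stand; what a row does not reach is not made up. A row lasts 1/10 s, in which the tool goes at most 50 mm and 8.59 degrees, less where a joint would pass 70% of its speed; a pose out of reach is approached as far as the arm can. A call is refused whole if a number of a shift passes 1 or a number of a turn 1, either way. A call with a gripper value outside its range is refused whole. The fingers move at their own pace and stop on an object; the grip force is fixed at half the most. Time passes only in rows, so rows that do not move let the fingers close. It gives the time, the measured TCP pose, the force, the opening and the grip force at its end, in the units of the state.
- r.read_state(): the state, without advancing time (a new reading comes with each control period).
- get_image(name): name is "scene" or "top"; returns a dict with "img" (420x560x3 uint8, red, green, blue), "range_z" (420x560 float32, m along the optical axis (not along the pixel's ray), 0 where there is no reading), "vfov" (degrees; the focal length in pixels is half the picture's height over the tangent of half this angle, whatever the lens; pixels are square), "cx", "cy" (the principal point, pixels), "k1" (the pictures are not rectified: a ray, as slopes to the right and down, at radius r is drawn at 1 + k1 r^2 times it, then the intrinsics apply), "R" (3x3) and "t" (3): a world point X has camera coordinates R X + t. Camera axes: x right, y down, z forward; pixel columns grow to the right and rows downward; lengths in m; the calibration is good to about 2 mm. A picture is of the moment at which its call begins.
- r.hand_in(): hands the job in; it is judged then, once.
Trained networks look in a picture, given as the dict that the camera call returned (one of the last four; its "shot" number tells which), for a name from the list of things; names that differ only in an ending like _2 or _b are one class to them, and where a whole thing is asked for, a point or a joint stands for the part that bears it (a point fixed in the world has none). Each returns a list of dicts, best first, with "confidence" (0 to 1); they miss things now and then, are a little off and sometimes report something else, mostly with a low value. They report only what shows in the picture. A call takes as long as a camera call. They do not tell look-alikes from the thing itself.
- nets.look_for(picture, thing): "location" ([x, y, z] in m, in world coordinates, good to about 4 mm: the middle of the surface that is visible of it).
The state is a dict: "time_s": time; "joint_positions": joint angles; "joint_velocities": joint speeds; "tau": joint torques, N m; "ee_pos": TCP position; "tcp_rot": TCP orientation; "wrist_force": force on the tool from outside, world axes, zero at the start; "moment": the same for the moment, N m; "width": finger opening in m; "grip_force": force on a finger pad.
Only numpy, scipy, OpenCV 4.12 (cv2) and the standard library are available. Lean on these libraries where they do the work, as an engineer would, in place of code of your own. Each camera call takes 0.05 s, during which the arm holds its last target. There are 200 camera calls.

### The job

Get the tea stand ready: first slide the yellow size grip up the sloping ledge fully to its end stop, then set the red caddy on the narrow ledge, flat on it and centred, white cap downhill and down against the lip. Also lay the ladle level in both forks of the rest beside the ledge, with its bowl over the white drip dish. Set both down rather than dropping them, and leave the glasses, teapot, sugar bowl and tray where they are.

Things in the scene. Friction and masses are not known exactly. Their poses are not given: they have to be found in the camera images.
- stand: Fixed tea stand on a wooden base 270 x 195 x 8 mm. Origin: centre of the base's underside; its place and yaw vary. In its frame: x runs uphill along the ledge, z up; the ledge's centre line lies at y = +50 mm, the ladle rest's line at y = -55 mm, and a white drip dish (72 mm across, top 14 mm high) at x = -75, y = -55 mm.
- ledge: Narrow steel ledge, 36 mm wide and 250 mm long, that climbs 18 degrees along +x; part of the stand. Origin: on its top surface, on the centre line, at the inner face of the lip at the low end (70 mm above the counter, at x -115, y +50 mm of the stand). x runs uphill along the surface, z is normal to the surface. The lip is 50 mm wide, 6 mm thick, 32 mm high above the surface.
- seat (a point): Point on the ledge's top surface 75 mm uphill of the lip: where the caddy's origin lies when its cap touches the lip. Axes as the ledge.
- slide (a joint): Size slide on the ledge: an aluminium fence (50 mm wide, 36 mm high) with a yellow grip. 0 = small (fence face 110 mm uphill of the lip) to 0.065 m at the end stop uphill (face 175 mm from the lip). Friction about 2 N; stays where left. The start varies from 0 to 0.025.
- slide_grip (a point): Near the middle of the yellow grip on the fence: a block 18 mm along the ledge, 30 mm across it, from 34 to 76 mm above the ledge surface (this point: 60 mm above the surface, 10 mm uphill of the fence face). Axes as the ledge; moves with the slide.
- caddy: Red plastic tea caddy lying on its side, 150 mm long overall, loose, about 0.25 kg: a square-section red body 110 mm long and 60 x 60 mm (x from -75 to +35 mm) and a white round twist cap 54 mm across (x from +43 to +75 mm; its axis 30 mm above the underside). Origin: on the underside at half the overall length; x points to the cap end, z up.
- cap_end (a point): Centre of the outer face of the caddy's white cap. Axes as the caddy.
- ladle: Steel ladle, 197 mm long, loose, 0.14 kg. Straight round handle 10 mm thick, axis level, 38 mm above the underside, x from -100 to +50 mm; at x = -100 it turns down to the counter; at x = +72 an open bowl 50 mm across, 38 mm deep, rim at handle height. Stands on bowl and turned-down end. Origin: at underside height below the handle's point x = 0, its balance point; x points to the bowl, z up.
- bowl (a point): Centre of the ladle bowl's mouth. Axes as the ladle.
- fork_mid (a point): Middle of the ladle rest, midway between its two V forks (at 32 mm either way along the stand's x, each 8 mm thick, V about 40 mm wide at its top, tops 97 mm above the counter). The point lies about where the axis of the resting handle runs (83 mm above the counter). Axes as the stand; the bowl belongs at the -x side, over the drip dish.
- glass1: A clear tulip tea glass, 72 mm tall, widest (56 mm) at the rim, narrower (38 mm) at the foot; loose and fragile, leave alone. Origin: centre of its underside, z up.
- glass2: A clear tulip tea glass, 72 mm tall, widest (56 mm) at the rim, narrower (38 mm) at the foot; loose and fragile, leave alone. Origin: centre of its underside, z up.
- glass3: A clear tulip tea glass, 72 mm tall, widest (56 mm) at the rim, narrower (38 mm) at the foot; loose and fragile, leave alone. Origin: centre of its underside, z up.
- glass4: A clear tulip tea glass, 72 mm tall, widest (56 mm) at the rim, narrower (38 mm) at the foot; loose and fragile, leave alone. Origin: centre of its underside, z up.
- teapot: Blue ceramic teapot, 126 mm tall, 128 mm across plus spout and handle (about 210 mm along y); loose, leave alone. Origin: centre of its underside.
- tray: Empty glass tray 130 x 220 x 20 mm; loose, leave alone. Origin: centre of its underside.
- sugar: White sugar bowl 90 mm across, 55 mm high; loose, leave alone. Origin: centre of its underside.
There are look-alikes about, which are no part of the job. Of the things like the caddy, leave any that is turquoise; of the rest the smaller one is meant.

How it is judged:
By the outcome, as a careful person would: the job done as asked, in the order asked, and still so for the second after the job is handed in, with the robot touching nothing.
It also fails if it takes over 72 s, if anything falls off the work surface, if the arm or the gripper's body presses on something with over 40 N, if the wrist force passes 120 N, or if a joint passes its speed limit or range.

## Working session

There is one attempt and no reset: what is moved stays moved. The work goes in short steps, Python scripts to look and compute and a tool call to move; the robot and the scene stay as the last step left them, time stands still between calls to the robot, and variables do not carry over. Pictures are saved under pics/ and viewed, at most 10 in all, crops included, and the job is handed in when it is done.

Besides the shell and the picture viewer there is one more tool, called as name(argument=value, ...), one argument or row to a line, values as JSON. apply_moves: Moves the arm, as the interface text tells. Its arguments: {"type":"object","properties":{"motion":{"type":"array","items":{"type":"array"}}},"required":["motion"]}

```bash
mkdir -p pics
cat > h.py <<'E'
import numpy as np, cv2
from plant import r, get_image, nets
from scipy.spatial.transform import Rotation as Ro
def K(p):
    f=p["img"].shape[0]/2/np.tan(np.radians(p["vfov"]/2)); return f
def cloud(p):
    h,w=p["range_z"].shape; f=K(p)
    v,u=np.mgrid[0:h,0:w].astype(float)
    xd=(u-p["cx"])/f; yd=(v-p["cy"])/f; x,y=xd.copy(),yd.copy()
    for _ in range(20):
        s=1+p["k1"]*(x*x+y*y); x,y=xd/s,yd/s
    z=p["range_z"]; C=np.stack([x*z,y*z,z],-1)
    W=(C-np.array(p["t"]))@np.array(p["R"]); W[z==0]=np.nan
    return W
def proj(p,X):
    c=np.array(p["R"])@np.array(X)+np.array(p["t"]); x,y=c[0]/c[2],c[1]/c[2]
    s=1+p["k1"]*(x*x+y*y); f=K(p); return x*s*f+p["cx"],y*s*f+p["cy"]
def save(p,n): cv2.imwrite("pics/"+n+".png",p["img"][:,:,::-1])
E
python3 - <<'E'
from h import *
st=r.read_state(); print({k:np.round(v,3).tolist() for k,v in st.items()})
ps={n:get_image(n) for n in("scene","top")}
for n,p in ps.items():
    save(p,n+"0"); print(n,K(p),p["k1"],np.round(-np.array(p["R"]).T@p["t"],3),np.round(p["R"],2).tolist())
    for t in["stand","ledge","slide_grip","slide","caddy","cap_end","ladle","bowl","fork_mid","glass1","teapot","tray","sugar"]:
        try:
            for d in nets.look_for(p,t)[:5]: print(t,np.round(d["location"],3),round(d["confidence"],2),np.round(proj(p,d["location"])))
        except Exception as e: print(t,e)
E
```

```text
{'time_s': 0.0, 'joint_positions': [-74.194, 15.17, 91.979, 0.0, 72.978, -2.116], 'joint_velocities': [-0.03, 0.01, 0.073, 0.009, -0.012, -0.01], 'tau': [0.0, -50.211, -35.687, 0.073, 0.029, -0.0], 'ee_pos': [0.208, -0.642, 0.237], 'tcp_rot': [-179.874, -0.005, 17.922], 'wrist_force': [0.734, 0.334, -0.116], 'moment': [-0.007, 0.011, -0.01], 'grip_force': 0.0, 'width': 0.088}
scene 503.32871285087305 0.019292353578656843 [1.039 0.634 1.1  ] [[-0.74, 0.68, -0.0], [0.53, 0.57, -0.63], [-0.42, -0.46, -0.78]]
stand [ 0.457 -0.268  0.008] 0.87 [224. 157.]
ledge [ 0.425 -0.257  0.124] 0.8 [231. 126.]
ledge [ 0.736 -0.266  0.005] 0.62 [145. 208.]
slide_grip [ 0.426 -0.257  0.133] 0.57 [231. 123.]
slide [ 0.429 -0.262  0.131] 0.85 [229. 123.]
caddy [0.557 0.022 0.056] 0.72 [261. 223.]
caddy [0.675 0.482 0.058] 0.71 [365. 386.]
cap_end [0.673 0.482 0.056] 0.86 [365. 386.]
cap_end [0.247 0.265 0.073] 0.76 [413. 210.]
cap_end [0.557 0.02  0.058] 0.7 [261. 222.]
cap_end [0.489 0.27  0.035] 0.28 [349. 273.]
ladle [0.489 0.272 0.037] 0.95 [350. 273.]
bowl [0.489 0.27  0.037] 0.8 [349. 273.]
fork_m
[... 984 characters left out ...]
68 0.061] 0.67 [125. 165.]
cap_end [0.543 0.006 0.062] 0.61 [291. 205.]
ladle [0.492 0.27  0.034] 0.83 [197. 224.]
bowl [0.486 0.268 0.039] 0.88 [197. 226.]
fork_mid [ 0.435 -0.29   0.005] 0.56 [395. 247.]
fork_mid [0.546 0.007 0.059] 0.39 [291. 204.]
glass1 [0.488 0.38  0.073] 0.81 [152. 224.]
glass1 [0.626 0.013 0.073] 0.68 [289. 175.]
glass1 [ 0.461 -0.039  0.071] 0.63 [308. 234.]
glass1 [0.396 0.228 0.072] 0.52 [208. 258.]
teapot [0.719 0.265 0.09 ] 0.91 [198. 140.]
teapot [ 0.806 -0.005  0.026] 0.28 [295. 120.]
tray [ 0.737 -0.276  0.003] 0.62 [386. 145.]
tray [0.393 0.226 0.071] 0.44 [209. 259.]
sugar [ 0.806 -0.006  0.026] 0.95 [295. 120.]
sugar [ 0.461 -0.04   0.072] 0.73 [308. 234.]
```

View pics/scene0.png

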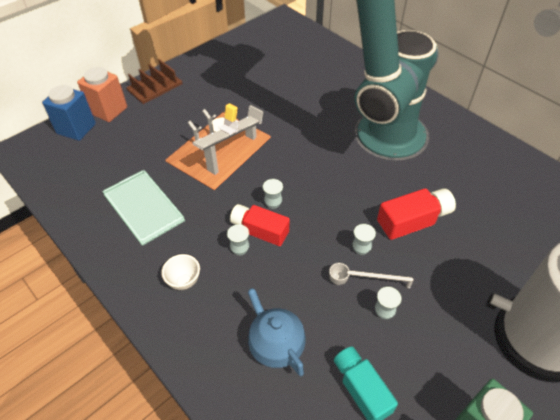

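View pics/top0.png

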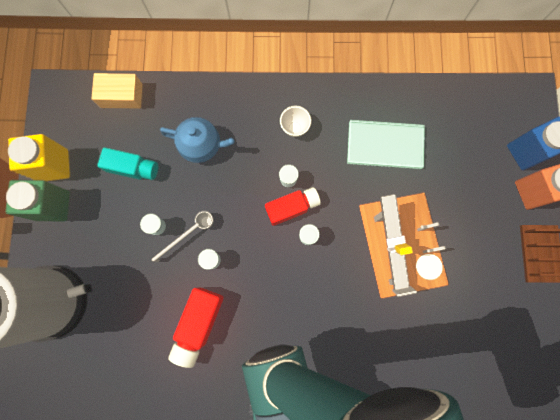

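Candidates for the caddy are the small red one (scene 261,223; top 292,205), the large red one (scene 413,210; top 195,327) and the turquoise one (scene 365,386; top 126,164). Turquoise is excluded, and the smaller of the two reds is the one at top (292,205), with its cap towards the stand. The stand's dish is at top (429,267), so its low end faces the robot. Next I'll measure from both clouds.

Run:
```python
from h import *
A={n:get_image(n) for n in("scene","top")}
def rect(P): 
    (c,s,a)=cv2.minAreaRect(P[:,:2].astype(np.float32)*1000); b=cv2.boxPoints((c,s,a)); return np.round(c,1),np.round(s,1),round(a,1)
al={k:[] for k in("base","red","cap","lad","ledge","grip","dish")}
for n,p in A.items():
    W=cloud(p); hsv=cv2.cvtColor(p["img"],cv2.COLOR_RGB2HSV).astype(int); H,S,V=hsv[...,0],hsv[...,1],hsv[...,2]
    x,y,z=W[...,0],W[...,1],W[...,2]
    box=lambda a,b,c,d:(x>a)&(x<b)&(y>c)&(y<d)
    st=box(.28,.62,-.42,-.12); ca=box(.48,.62,-.09,.09)
    M=dict(base=st&(z>.003)&(z<.013)&(S>90),
     red=ca&((H<8)|(H>172))&(S>150)&(z>.045),
     cap=ca&(S<110)&(V>120)&(z>.03)&(np.hypot(x-.63,y-.015)>.05)&(np.hypot(x-.465,y+.035)>.05),
     lad=box(.35,.56,.2,.42)&(z>.025)&(z<.055)&(np.hypot(x-.49,y-.383)>.05)&(np.hypot(x-.398,y-.23)>.05),
     ledge=st&(S<60)&(z>.06)&(z<.2),grip=st&(H>20)&(H<33)&(S>150)&(z>.08), dish=st&(S<60)&(V>150)&(z>.009)&(z<.02))
    for k,m in M.items():
        P=W[m]; al[k].append(P)
        if len(P)>5: print(n,k,len(P),"mean",np.round(P.mean(0)*1000,1),"zp5-95",np.round(np.percentile(P[:,2],[5,50,95])*1000),*rect(P))
    if n=="top":
        P=W[M["red"]];
        u=np.argwhere(ca)[:,::-1]
cr=A["top"]["img"][150:310,250:460]; cv2.imwrite("pics/crop.png",cv2.resize(cr[:,:,::-1],None,fx=3.5,fy=3.5,interpolation=cv2.INTER_CUBIC))
np.save("al.npy",np.array([np.vstack(al[k]) for k in al],dtype=object),allow_pickle=True)
P=np.vstack(al["lad"]); 
print("lad PCA",np.round(cv2.PCACompute2(P.astype(np.float32),None)[1][0],3))
```

```text
scene base 2579 mean [ 468.9 -286.6    8.3] zp5-95 [ 5.  8. 12.] [ 428.1 -315.8] [303.6 206. ] 11.0
scene red 906 mean [545.3  25.8  58.9] zp5-95 [49. 60. 64.] [543.6  19.4] [ 63.2 117. ] 22.8
scene cap 227 mean [579.4 -45.8  49.7] zp5-95 [34. 52. 58.] [569.6 -40.5] [50.9 55. ] 20.0
scene lad 434 mean [465.2 300.3  39.2] zp5-95 [29. 40. 46.] [465.  314.2] [ 50.1 198.8] 33.1
scene ledge 1204 mean [ 438.6 -268.1  105.1] zp5-95 [ 69. 104. 143.] [ 439.7 -311.4] [256.8 153.8] 10.5
scene grip 154 mean [ 419.5 -261.   167.7] zp5-95 [150. 169. 183.] [ 418.4 -263.3] [28.5 33.3] 21.6
scene dish 117 mean [ 390.  -376.1   14.9] zp5-95 [11. 15. 19.] [ 399.3 -293.5] [242.3 138. ] 54.7
top base 3907 mean [ 449.5 -308.6    8.1] zp5-95 [ 5.  8. 12.] [ 443.3 -312.3] [271.2 197.6] 11.6
top red 878 mean [539.8  19.1  59. ] zp5-95 [52. 59. 63.] [542.1  17.1] [ 60.3 117.6] 22.3
top cap 216 mean [567.9 -52.8  50.9] zp5-95 [38. 52. 58.] [571.2 -51.9] [54.3 32.3] 23.0
top lad 300 mean [460.5 303.8  39.6] zp5-95 [30. 40. 45.] [450.5 301.5] [ 47.6 196.7] 46.4
top ledge 1620 mean [ 432.2 -268.   107.7] zp5-95 [ 73. 114. 143.] [ 441.  -314.4] [254.1 154. ] 11.5
top grip 142 mean [ 414.7 -263.4  173.9] zp5-95 [154. 178. 183.] [ 415.3 -265.2] [25.4 29.7] 9.9
top dish 516 mean [ 380.3 -379.4   14.2] zp5-95 [11. 14. 18.] [ 435.6 -326.4] [199.3 154.6] 11.5
lad PCA [-0.641  0.766  0.038]
```

View pics/crop.png

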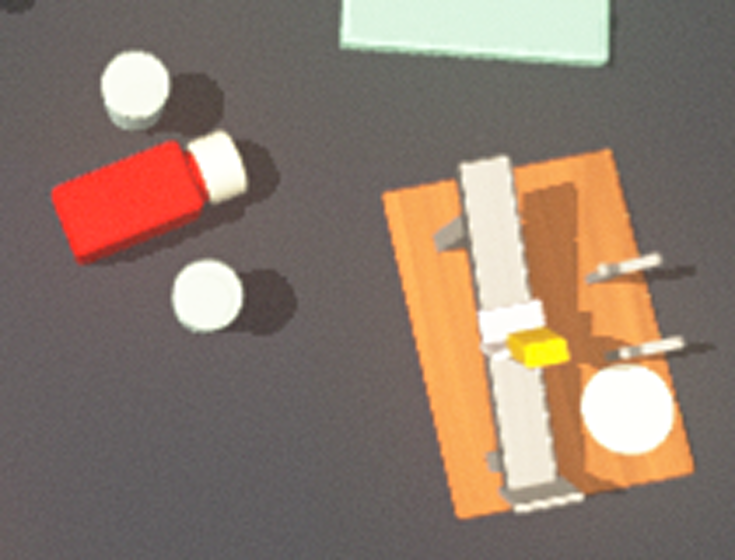

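The crop confirms the small red caddy: body at crop (130,200), cap at (215,165), with a glass on each side at (135,90) and (207,295). The stand is centred at about (443,-312) mm with yaw about 11.4°. The dish and grip agree with the geometry given, which puts the slide at about 7 mm. Now I'll plan the approach.

```bash
cat >> h.py <<'E'
SO=np.array([.4433,-.3123,0]); SR=Ro.from_euler('z',11.4,degrees=True)
LR=SR*Ro.from_euler('y',-18,degrees=True)          # ledge axes
LO=SO+SR.apply([-.115,.05,.07])
def ledge(s,y,h): return LO+LR.apply([s,y,h])
FLIP=Ro.from_euler('x',180,degrees=True)
def cur():
    s=r.read_state(); return np.array(s["ee_pos"]),Ro.from_euler('xyz',s["tcp_rot"],degrees=True),s
def plan(p,R=None):
    """shift in present tool axes (units), then rotvec in tool axes (units)"""
    q,Q,s=cur(); R=R or Q
    print("shift",np.round(Q.inv().apply(p-q)/.03,2),"turn",np.round((Q.inv()*R).as_rotvec(degrees=True)/6,2),"tgt",np.round(p,4))
E
python3 - <<'E'
from h import *
plan(ledge(.127,0,.125),LR*FLIP)
c=np.array([.5421,.0171,.06]);
E
```

```text
shift [ 9.96 -9.83  0.35] turn [-0.17  3.    1.08] tgt [ 0.4012 -0.2698  0.2281]
```

apply_moves(
  motion=[
    [1,[0.5,-0.5,0],[0,0,0]],
    [1,[1,-1,0],[0,0,0]],
    [1,[1,-1,0],[0,0,0]],
    [1,[1,-1,0],[0,0,0]],
    [1,[1,-1,0],[0,0,0]],
    [1,[1,-1,0],[0,0,0]],
    [1,[1,-1,0],[0,0,0]],
    [1,[1,-1,0],[0,0,0]],
    [1,[1,-1,0],[0,0,0]],
    [1,[1,-0.9,0],[0,0,0]],
  ],
)

```text
time_s: 2.5
ee_pos: [0.3926, -0.2845, 0.239]
tcp_rot: [180.0, -0.0, 17.9]
wrist_force: [0.3, -0.2, 0.9]
width: 0.0881
grip_force: 0.0
```

apply_moves(
  motion=[
    [1,[0.46,-0.43,0.3],[0,0,0]],
    [1,[0,0,0],[-0.06,1,0.36]],
    [1,[0,0,0],[-0.06,1,0.36]],
    [1,[0,0,0],[-0.05,1,0.36]],
    [1,[0,0,0],[0,0,0]],
    [1,[0,0,0],[0,0,0]],
  ],
)

```text
time_s: 3.1
ee_pos: [0.4006, -0.2701, 0.2299]
tcp_rot: [180.0, -17.9, 11.3]
wrist_force: [0.8, -0.2, 0.7]
width: 0.0878
grip_force: 0.0
```

Run:
```python
from h import *
plan(ledge(.127,0,.125),LR*FLIP); plan(ledge(.127,0,.045),LR*FLIP)
A=[get_image(n) for n in("scene","top")]
for p in A:
    W=cloud(p);hsv=cv2.cvtColor(p["img"],cv2.COLOR_RGB2HSV);m=(hsv[...,0]>20)&(hsv[...,0]<33)&(hsv[...,1]>150)&(abs(W[...,0]-.42)<.08)&(abs(W[...,1]+.265)<.08)&(W[...,2]>.13)
    P=LR.inv().apply(W[m]-LO)*1000
    if len(P): print(len(P),np.round(np.percentile(P,[4,50,96],axis=0)))
p=A[0];cv2.imwrite("pics/s1.png",cv2.resize(p["img"][40:240,130:350][:,:,::-1],None,fx=3,fy=3,interpolation=cv2.INTER_CUBIC))
```

```text
shift [ 0.   -0.01  0.06] turn [ 0.01  0.01 -0.01] tgt [ 0.4012 -0.2698  0.2281]
shift [ 0.01 -0.01  2.73] turn [ 0.01  0.01 -0.01] tgt [ 0.4255 -0.2649  0.152 ]
156 [[118. -10.  42.]
 [128.   6.  62.]
 [133.  17.  78.]]
128 [[114. -12.  46.]
 [127.   3.  74.]
 [130.  16.  80.]]
```

View pics/s1.png

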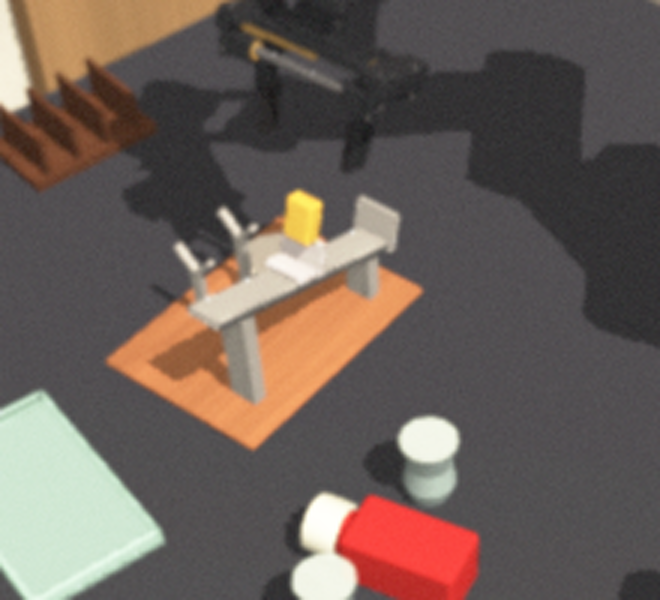

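apply_moves(
  motion=[
    [1,[0,-0.04,0.8],[0,0,0]],
    [1,[0,0,0.8],[0,0,0]],
    [1,[0,0,0.8],[0,0,0]],
    [1,[0,0,0.25],[0,0,0]],
    [-1,[0,0,0],[0,0,0]],
    [-1,[0,0,0],[0,0,0]],
    [-1,[0,0,0],[0,0,0]],
    [-1,[0,0,0],[0,0,0]],
    [-1,[0,0,0],[0,0,0]],
    [-1,[0,0,0],[0,0,0]],
  ],
)

```text
time_s: 4.2
ee_pos: [0.4252, -0.264, 0.1547]
tcp_rot: [180.0, -18.1, 11.4]
wrist_force: [-0.2, -0.4, 0.1]
width: 0.0423
grip_force: 0.0
```

apply_moves(
  motion=[
    [-1,[0,0,0],[0,0,0]],
    [-1,[0,0,0],[0,0,0]],
    [-1,[0,0,0],[0,0,0]],
    [-1,[0.3,0,0],[0,0,0]],
    [-1,[0.3,0,0],[0,0,0]],
    [-1,[0.3,0,0],[0,0,0]],
    [-1,[0.3,0,0],[0,0,0]],
    [-1,[0.3,0,0],[0,0,0]],
  ],
)

```text
time_s: 5.0
ee_pos: [0.4672, -0.2562, 0.1682]
tcp_rot: [179.9, -18.0, 11.4]
wrist_force: [-0.6, -5.2, -1.5]
width: 0.0297
grip_force: 30.0
```

apply_moves(
  motion=[
    [-1,[0.2,0,0],[0,0,0]],
    [-1,[0.1,0,0],[0,0,0]],
    [-1,[0.1,0,0],[0,0,0]],
    [-1,[0.1,0,0],[0,0,0]],
    [-1,[0,0,0],[0,0,0]],
  ],
)

```text
time_s: 5.5
ee_pos: [0.4815, -0.2534, 0.173]
tcp_rot: [179.9, -18.0, 11.4]
wrist_force: [0.7, -4.3, -1.4]
width: 0.0299
grip_force: 30.0
```

apply_moves(
  motion=[
    [-1,[0.08,0,0],[0,0,0]],
    [-1,[0.08,0,0],[0,0,0]],
    [-1,[0,0,0],[0,0,0]],
    [-1,[0,0,0],[0,0,0]],
  ],
)

```text
time_s: 5.9
ee_pos: [0.4847, -0.2527, 0.174]
tcp_rot: [179.9, -17.9, 11.4]
wrist_force: [-4.4, -6.7, 0.2]
width: 0.0299
grip_force: 30.0
```

apply_moves(
  motion=[
    [-1,[0.08,0,0],[0,0,0]],
    [-1,[0.08,0,0],[0,0,0]],
    [-1,[0,0,0],[0,0,0]],
    [-1,[0,0,0],[0,0,0]],
  ],
)

```text
time_s: 6.3
ee_pos: [0.485, -0.2526, 0.1739]
tcp_rot: [179.9, -17.4, 11.5]
wrist_force: [-22.5, -12.4, 6.3]
width: 0.0295
grip_force: 30.0
```

apply_moves(
  motion=[
    [1,[-0.1,0,0],[0,0,0]],
    [1,[0,0,0],[0,0,0]],
    [1,[0,0,0],[0,0,0]],
    [1,[0,0,0],[0,0,0]],
    [1,[0,0,-0.5],[0,0,0]],
    [1,[0,0,-1],[0,0,0]],
    [1,[0,0,-1],[0,0,0]],
    [1,[0,0,-1],[0,0,0]],
    [1,[0,0,-0.5],[0,0,0]],
  ],
)

```text
time_s: 7.2
ee_pos: [0.4516, -0.259, 0.2921]
tcp_rot: [179.8, -18.2, 11.5]
wrist_force: [0.4, -0.2, -0.3]
width: 0.0881
grip_force: 0.0
```

```bash
cat >> h.py <<'E'
def slidepos(p):
    W=cloud(p);hsv=cv2.cvtColor(p["img"],cv2.COLOR_RGB2HSV);P=LR.inv().apply((W-LO).reshape(-1,3)).reshape(W.shape)
    m=(hsv[...,0]>20)&(hsv[...,0]<33)&(hsv[...,1]>150)&(P[...,2]>.03)&(P[...,2]<.1)&(abs(P[...,1])<.03)&(P[...,0]>.08)&(P[...,0]<.25)
    return np.round(np.percentile(P[m],[4,50,96],axis=0)*1000).tolist() if m.sum() else None
E
python3 - <<'E'
from h import *
A=[get_image(n) for n in("scene","top")]
Q=[]
for p in A:
    print(slidepos(p))
    W=cloud(p); x,y,z=W[...,0],W[...,1],W[...,2]
    m=(x>.33)&(x<.56)&(y>.2)&(y<.42)&(z>.028)&(z<.05)&(np.hypot(x-.49,y-.383)>.05)&(np.hypot(x-.398,y-.23)>.05)
    P=W[m]; hd=P[np.hypot(P[:,0]-.488,P[:,1]-.27)>.04]
    l=cv2.fitLine(hd[:,:2].astype(np.float32),cv2.DIST_HUBER,0,.01,.01).ravel(); d=l[:2]*np.sign(l[0]); t=(P[:,:2]-l[2:])@d
    th=(hd[:,:2]-l[2:])@d
    pr=lambda k:np.round((l[2:]+k*d)*1000,1)
    print(len(hd),"yaw",np.degrees(np.arctan2(d[1],d[0])),"tail",pr(t.min()),"front",pr(t.max()),"len",t.max()-t.min(),"z",np.median(hd[:,2]),"off",np.std((hd[:,:2]-l[2:])@[-d[1],d[0]]))
    o=l[2:]+(t.max()-.097)*d; print("origin front",np.round(o,4),"tail",np.round(l[2:]+(t.min()+.1)*d,4))
    for g in nets.look_for(p,"bowl")[:1]+nets.look_for(p,"glass1")[:4]: print(np.round(g["location"],3))
E
```

```text
[[182.0, -11.0, 41.0], [192.0, 4.0, 63.0], [197.0, 17.0, 78.0]]
247 yaw -50.18292 tail [394.5 386.3] front [522.2 233.2] len 0.1994138924198333 z 0.041471415307127814 off 0.007548899709589896
origin front [0.46   0.3077] tail [0.4585 0.3095]
[0.489 0.27  0.037]
[0.501 0.39  0.076]
[ 0.467 -0.028  0.074]
[0.636 0.025 0.07 ]
[0.404 0.235 0.073]
[[185.0, -13.0, 49.0], [193.0, 2.0, 69.0], [194.0, 16.0, 77.0]]
177 yaw -49.409355 tail [392.  383.1] front [520.9 232.6] len 0.1981205589212313 z 0.04086134205710444 off 0.006573598025137172
origin front [0.4578 0.3063] tail [0.4571 0.3071]
[0.49  0.269 0.04 ]
[0.626 0.014 0.074]
[0.486 0.38  0.072]
[0.398 0.229 0.073]
[ 0.462 -0.042  0.073]
```

apply_moves(
  motion=[
    [1,[0,0,0],[0,-1,0]],
    [1,[0,0,0],[0,-1,0]],
    [0.2,[0,0,0],[0,-1,0]],
    [0.2,[0.2,-0.9,0],[0,0,0]],
    [0.2,[0.2,-0.9,0],[0,0,0]],
    [0.2,[0.2,-1,0],[0,0,0]],
    [0.2,[0.2,-1,0],[0,0,0]],
    [0.2,[0.2,-1,0],[0,0,0]],
    [0.2,[0.2,-1,0],[0,0,0]],
    [0.2,[0.2,-1,0],[0,0,0]],
  ],
)

```text
time_s: 8.5
ee_pos: [0.4509, -0.0486, 0.2869]
tcp_rot: [-179.9, 0.1, 11.4]
wrist_force: [1.0, -0.2, -0.8]
width: 0.0533
grip_force: 0.0
```

apply_moves(
  motion=[
    [0.2,[0.2,-1,0],[0,0,0]],
    [0.2,[0.2,-1,0],[0,0,0]],
    [0.2,[0.2,-1,0],[0,0,0]],
    [0.2,[0.2,-1,0],[0,0,0]],
    [0.2,[0.2,-1,0],[0,0,0]],
    [0.2,[0.3,-1,0],[0,0,0]],
    [0.2,[0.3,-1,0],[0,0,0]],
    [0.2,[0.3,-1,0],[0,0,0]],
    [0.2,[0.3,-1,0],[0,0,0]],
    [0.2,[0.3,-1,0],[0,0,0]],
  ],
)

```text
time_s: 9.5
ee_pos: [0.4651, 0.2601, 0.2867]
tcp_rot: [180.0, 0.2, 11.4]
wrist_force: [0.5, 0.8, 0.5]
width: 0.053
grip_force: 0.0
```

apply_moves(
  motion=[
    [0.2,[0,0,0],[0,0,-1]],
    [0.2,[0,0,0],[0,0,-1]],
    [0.2,[0,0,0],[0,0,-1]],
    [0.2,[0,0,0],[0,0,-1]],
    [0.2,[0,0,0],[0,0,-1]],
    [0.2,[0,0,0],[0,0,-1]],
    [0.2,[0,0,0],[0,0,-1]],
    [0.2,[0,0,0],[0,0,-1]],
    [0.2,[0,0,0],[0,0,-1]],
    [0.2,[0,0,0],[0,0,-1]],
  ],
)

```text
time_s: 10.5
ee_pos: [0.4651, 0.2587, 0.2866]
tcp_rot: [-179.9, 0.1, 71.7]
wrist_force: [-0.8, 0.4, 1.2]
width: 0.0528
grip_force: 0.0
```

apply_moves(
  motion=[
    [0.2,[0,0,0],[0,0,-1]],
    [0.2,[0,0,0],[0,0,-1]],
    [0.2,[0,0,0],[0,0,-1]],
    [0.2,[0,0,0],[0,0,-1]],
    [0.2,[0,0,0],[0,0,-1]],
    [0.2,[0,0,0],[0,0,-1]],
    [0.2,[0,0,0],[0,0,-1]],
    [0.2,[0,0,0],[0,0,-1]],
    [0.2,[0,0,0],[0,0,-1]],
    [0.2,[0,0,0],[0,0,-0.8]],
  ],
)

```text
time_s: 11.5
ee_pos: [0.4651, 0.2587, 0.2866]
tcp_rot: [-179.8, -0.1, 130.4]
wrist_force: [-0.6, -0.8, 0.4]
width: 0.0531
grip_force: 0.0
```

Run:
```python
from h import *
R=Ro.from_euler('xyz',[180,0,130.2],degrees=True)
plan(np.array([.466,.298,.11]),R); plan(np.array([.466,.298,.027]),R); print(cur()[2]["joint_positions"])
```

```text
shift [0.97 0.89 5.88] turn [-0.03 -0.01  0.04] tgt [0.466 0.298 0.11 ]
shift [0.97 0.9  8.65] turn [-0.03 -0.01  0.04] tgt [0.466 0.298 0.027]
[ 2.63895229e+01 -1.87130691e+00  1.05696069e+02  1.67534457e-02
  7.63620307e+01 -1.40615542e+01]
```

apply_moves(
  motion=[
    [0.2,[0.97,0.9,0],[0,0,0]],
    [0.2,[0,0,1],[0,0,0]],
    [0.2,[0,0,1],[0,0,0]],
    [0.2,[0,0,1],[0,0,0]],
    [0.2,[0,0,1],[0,0,0]],
    [0.2,[0,0,1],[0,0,0]],
    [0.2,[0,0,0.9],[0,0,0]],
    [0.2,[0,0,0],[0,0,0]],
  ],
)

```text
time_s: 12.3
ee_pos: [0.4633, 0.2961, 0.1056]
tcp_rot: [-179.3, -0.1, 130.2]
wrist_force: [-0.6, -0.0, -0.9]
width: 0.0531
grip_force: 0.0
```

Run:
```python
from h import *
p=get_image("scene");q,Q,s=cur();print(q,[np.round((np.array(proj(p,q+np.array([0,0,d])))-[280,180])*4) for d in(0,-.083)])
cv2.imwrite("pics/s2.png",cv2.resize(p["img"][180:330,280:460][:,:,::-1],None,fx=4,fy=4,interpolation=cv2.INTER_CUBIC))
```

```text
[0.46505211 0.29707186 0.10826743] [array([352., 312.]), array([334., 385.])]
```

View pics/s2.png

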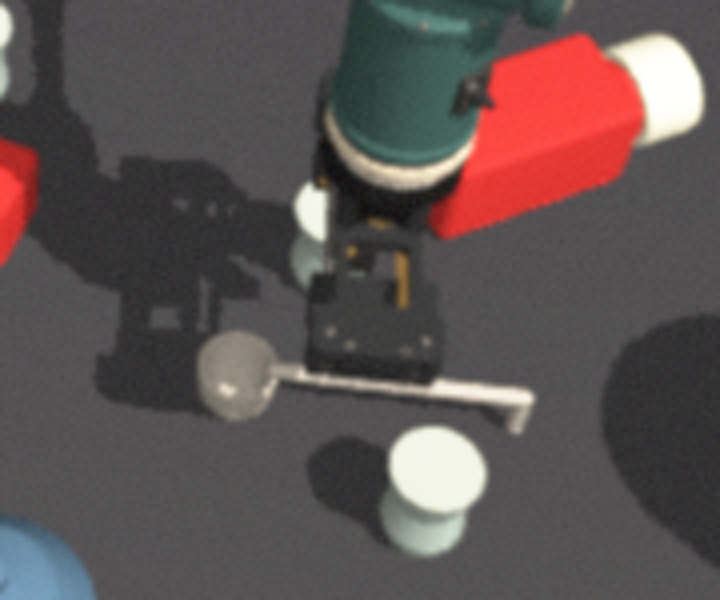

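The gripper sits over the handle (crop 350,380). The bowl is at (237,375) and the glass at (437,490) is clear. Descending to grip.

apply_moves(
  motion=[
    [0.2,[0,0,0.7],[0,0,0]],
    [0.2,[0,0,0.7],[0,0,0]],
    [0.2,[0,0,0.7],[0,0,0]],
    [0.2,[0,0,0.5],[0,0,0]],
    [0.2,[0,0,0.1],[0,0,0]],
    [-1,[0,0,0],[0,0,0]],
    [-1,[0,0,0],[0,0,0]],
    [-1,[0,0,0],[0,0,0]],
    [-1,[0,0,0],[0,0,0]],
    [-1,[0,0,0],[0,0,0]],
  ],
)

```text
time_s: 13.35
ee_pos: [0.4682, 0.2986, 0.0315]
tcp_rot: [179.9, 0.0, 130.2]
wrist_force: [0.3, 0.6, 0.3]
width: 0.0148
grip_force: 0.0
```

apply_moves(
  motion=[
    [-1,[0,0,0],[0,0,0]],
    [-1,[0,0,0],[0,0,0]],
    [-1,[0,0,0],[0,0,0]],
    [-1,[0,0,0],[0,0,0]],
  ],
)

```text
time_s: 13.75
ee_pos: [0.4681, 0.2985, 0.0313]
tcp_rot: [180.0, 0.0, 130.2]
wrist_force: [-0.2, -0.5, 3.7]
width: 0.0087
grip_force: 30.0
```

apply_moves(
  motion=[
    [-1,[0,0,-0.3],[0,0,0]],
    [-1,[0,0,-0.5],[0,0,0]],
    [-1,[0,0,-0.7],[0,0,0]],
    [-1,[0,0,-0.7],[0,0,0]],
    [-1,[0,0,0],[0,0,0]],
    [-1,[0,0,0],[0,0,0]],
  ],
)

```text
time_s: 14.35
ee_pos: [0.4683, 0.2986, 0.0978]
tcp_rot: [179.9, 0.0, 130.2]
wrist_force: [0.0, 0.4, -1.5]
width: 0.0087
grip_force: 30.0
```

```bash
cat >> h.py <<'E'
def ladle(p,c,yaw0,rad=.14):
    """line through thin steel points near c at tool height"""
    W=cloud(p); 
    return W
E
python3 - <<'E'
from h import *
q,Q,s=cur();print(np.round(q,4),s["width"],s["grip_force"],s["wrist_force"])
for n in("scene","top"):
    p=get_image(n); W=cloud(p); L=Q.inv().apply((W-q).reshape(-1,3)).reshape(W.shape)*1000  # tool frame, ladle -x
    m=(abs(L[...,1])<30)&(L[...,0]>-100)&(L[...,0]<125)&(L[...,2]>-40)&(L[...,2]<50)&(abs(L[...,0])>14)
    P=L[m]; 
    for a,b in((-100,-75),(-75,-50),(-50,-25),(15,50),(50,85),(85,120)):
        k=P[(P[:,0]>a)&(P[:,0]<b)]
        if len(k)>3: print(n,(a,b),len(k),np.round(np.median(k,0)),np.round(np.percentile(k[:,0],[2,98])))
save(p,"t3"); p=get_image("scene"); cv2.imwrite("pics/s3.png",cv2.resize(p["img"][180:330,280:460][:,:,::-1],None,fx=4,fy=4,interpolation=cv2.INTER_CUBIC))
E
```

```text
[0.4683 0.2986 0.0978] 0.00868563795448172 29.998960196971893 [ 0.04707302  0.39240982 -1.4952142 ]
scene (-100, -75) 55 [-79.  -2.  -1.] [-84. -75.]
scene (-75, -50) 230 [-62. -15.  11.] [-74. -51.]
scene (-50, -25) 124 [-43.  -4.  -1.] [-50. -27.]
scene (15, 50) 14 [ 43.  -2. -12.] [22. 49.]
scene (50, 85) 65 [ 67.   2. -12.] [51. 83.]
scene (85, 120) 90 [107.   2.  -9.] [ 86. 115.]
top (-100, -75) 39 [-79.   1.  -1.] [-85. -75.]
top (-75, -50) 175 [-62.   4.  25.] [-74. -51.]
top (-50, -25) 89 [-44.  -0.   2.] [-50. -30.]
top (50, 85) 26 [68. -2. -9.] [59. 83.]
```

View pics/s3.png

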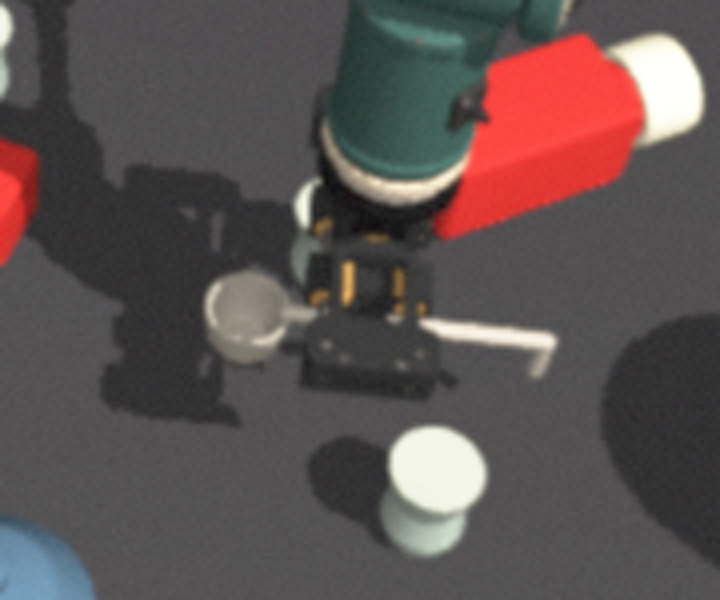

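apply_moves(
  motion=[
    [-1,[0,0,-0.6],[0,0,0]],
    [-1,[0,0,-1],[0,0,0]],
    [-1,[0,0,-1],[0,0,0]],
    [-1,[0,0,-1],[0,0,0]],
    [-1,[0,0,-1],[0,0,0]],
    [-1,[0,0,-1],[0,0,0]],
    [-1,[0,0,-0.7],[0,0,0]],
    [-1,[0,0,0],[0,0,0.4]],
    [-1,[0,0,0],[0,0,0.7]],
    [-1,[0,0,0],[0,0,0.7]],
  ],
)

```text
time_s: 15.5
ee_pos: [0.4674, 0.2981, 0.2847]
tcp_rot: [-179.9, 0.0, 119.2]
wrist_force: [0.7, 0.3, -0.5]
width: 0.0088
grip_force: 30.0
```

apply_moves(
  motion=[
    [-1,[0,0,0],[0,0,0.9]],
    [-1,[0,0,0],[0,0,0.9]],
    [-1,[0,0,0],[0,0,0.9]],
    [-1,[0,0,0],[0,0,0.9]],
    [-1,[0,0,0],[0,0,0.9]],
    [-1,[0,0,0],[0,0,0.9]],
    [-1,[0,0,0],[0,0,0.9]],
    [-1,[0,0,0],[0,0,0.9]],
    [-1,[0,0,0],[0,0,0.9]],
    [-1,[0,0,0],[0,0,0.9]],
  ],
)

```text
time_s: 16.5
ee_pos: [0.4672, 0.298, 0.2842]
tcp_rot: [-179.9, 0.1, 65.2]
wrist_force: [-0.0, -0.0, -1.2]
width: 0.0091
grip_force: 30.0
```

apply_moves(
  motion=[
    [-1,[0,0,0],[0,0,0.9]],
    [-1,[0,0,0],[0,0,0.9]],
    [-1,[0,0,0],[0,0,0.9]],
    [-1,[0,0,0],[0,0,0.9]],
    [-1,[0,0,0],[0,0,0.9]],
    [-1,[0,0,0],[0,0,0.9]],
    [-1,[0,0,0],[0,0,0.9]],
    [-1,[0,0,0],[0,0,0.9]],
    [-1,[0,0,0],[0,0,0.9]],
    [-1,[0,0,0],[0,0,0.9]],
  ],
)

```text
time_s: 17.5
ee_pos: [0.4672, 0.298, 0.2842]
tcp_rot: [180.0, 0.1, 11.2]
wrist_force: [0.2, -0.1, -0.9]
width: 0.0088
grip_force: 30.0
```

Run:
```python
from h import *
R=SR*FLIP
plan(SO+SR.apply([-.014,-.055,.27]),R); print(cur()[2]["width"])
```

```text
shift [-5.18 21.64  0.5 ] turn [ 0.01  0.02 -0.04] tgt [ 0.4404 -0.369   0.27  ]
0.008829955642464374
```

apply_moves(
  motion=[
    [-1,[-0.1,0.4,0],[0,0,0]],
    [-1,[-0.1,0.7,0],[0,0,0]],
    [-1,[-0.25,1,0],[0,0,0]],
    [-1,[-0.25,1,0],[0,0,0]],
    [-1,[-0.25,1,0],[0,0,0]],
    [-1,[-0.25,1,0],[0,0,0]],
    [-1,[-0.25,1,0],[0,0,0]],
    [-1,[-0.25,1,0],[0,0,0]],
    [-1,[-0.25,1,0],[0,0,0]],
    [-1,[-0.25,1,0],[0,0,0]],
  ],
)

```text
time_s: 18.5
ee_pos: [0.4559, 0.0159, 0.285]
tcp_rot: [-180.0, 0.1, 11.5]
wrist_force: [0.4, 0.8, -1.1]
width: 0.0086
grip_force: 30.0
```

apply_moves(
  motion=[
    [-1,[-0.25,1,0],[0,0,0]],
    [-1,[-0.25,1,0],[0,0,0]],
    [-1,[-0.25,1,0],[0,0,0]],
    [-1,[-0.25,1,0],[0,0,0]],
    [-1,[-0.25,1,0],[0,0,0]],
    [-1,[-0.25,1,0],[0,0,0]],
    [-1,[-0.25,1,0],[0,0,0]],
    [-1,[-0.25,1,0],[0,0,0]],
    [-1,[-0.25,1,0],[0,0,0]],
    [-1,[-0.25,1,0],[0,0,0]],
  ],
)

```text
time_s: 19.5
ee_pos: [0.4414, -0.2926, 0.2849]
tcp_rot: [-179.9, 0.1, 11.5]
wrist_force: [1.2, -0.6, -0.5]
width: 0.0087
grip_force: 30.0
```

apply_moves(
  motion=[
    [-1,[-0.25,1,0],[0,0,0]],
    [-1,[-0.23,0.5,0],[0,0,0]],
    [-1,[0,0.04,0.3],[0,0,0]],
    [-1,[0,0,0.9],[0,0,0]],
    [-1,[0,0,0.9],[0,0,0]],
    [-1,[0,0,0.9],[0,0,0]],
    [-1,[0,0,0.4],[0,0,0]],
    [-1,[0,0,0],[0,0,0]],
    [-1,[0,0,0],[0,0,0]],
  ],
)

```text
time_s: 20.4
ee_pos: [0.4382, -0.339, 0.1844]
tcp_rot: [180.0, -0.0, 11.4]
wrist_force: [-0.8, -0.8, -0.8]
width: 0.0087
grip_force: 30.0
```

Run:
```python
from h import *
R=SR*FLIP
plan(SO+SR.apply([-.014,-.055,.077]),R); q,Q,s=cur(); print(q,s["width"])
for n in("scene","top"):
    p=get_image(n); W=cloud(p); P=SR.inv().apply((W-SO).reshape(-1,3))*1000; P[np.isnan(P)]=9e9
    k=(abs(P[:,1]+55)<40)&(abs(P[:,0])<150)
    f=P[k&(abs(P[:,2]-90)<9)&(abs(abs(P[:,0])-32)<9)]
    for sg in(-1,1):
        g=f[f[:,0]*sg>0]; 
        if len(g)>3: print(n,"fork",sg,len(g),np.round(np.percentile(g[:,1],[3,50,97])),np.round(np.median(g[:,0])))
    h=P[k&(abs(P[:,2]-q[2]*1000-5)<20)&(abs(P[:,0]+14)>40)&(abs(P[:,1]+55)<15)&(P[:,0]>-60)]
    for a,b in((-100,-60),(-60,-45),(30,60),(60,85),(85,110)):
        g=h[(h[:,0]>a)&(h[:,0]<b)]
        if len(g)>3: print(n,(a,b),len(g),np.round(np.median(g,0)))
save(p,"t4");p=get_image("scene"); cv2.imwrite("pics/s4.png",cv2.resize(p["img"][70:220,140:300][:,:,::-1],None,fx=4,fy=4,interpolation=cv2.INTER_CUBIC))
```

```text
shift [-0.13  1.    3.58] turn [ 0.   -0.01  0.01] tgt [ 0.4404 -0.369   0.077 ]
[ 0.43816289 -0.33896404  0.18436701] 0.008716338649216308
scene fork -1 23 [-76. -68. -55.] -31.0
scene fork 1 37 [-74. -62. -31.] 34.0
top fork 1 17 [-50. -38. -31.] 32.0
top (-60, -45) 6 [-56. -41. 181.]
```

View pics/s4.png

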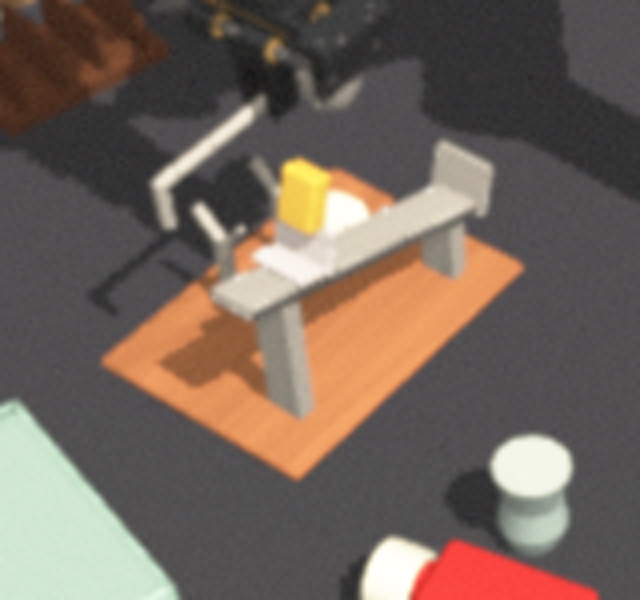

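The slide is at the top. The ladle is held above the rest with its tail at (160,190) and its bowl at (345,95), but it's still 30 mm short in y. I'll correct that and lower it.

apply_moves(
  motion=[
    [-1,[-0.06,0.5,0],[0,0,0]],
    [-1,[-0.06,0.48,0],[0,0,0]],
    [-1,[0,0,0.5],[0,0,0]],
    [-1,[0,0,0.7],[0,0,0]],
    [-1,[0,0,0.7],[0,0,0]],
    [-1,[0,0,0.5],[0,0,0]],
    [-1,[0,0,0.3],[0,0,0]],
    [-1,[0,0,0.2],[0,0,0]],
    [-1,[0,0,0],[0,0,0]],
    [-1,[0,0,0],[0,0,0]],
  ],
)

```text
time_s: 21.55
ee_pos: [0.4406, -0.3692, 0.0974]
tcp_rot: [180.0, -0.1, 11.4]
wrist_force: [0.1, -0.3, -0.7]
width: 0.0089
grip_force: 30.0
```

Run:
```python
from h import *
plan(SO+SR.apply([-.014,-.054,.077]),SR*FLIP); q,Q,s=cur(); print(q,s["width"],s["wrist_force"])
for n in("scene","top"):
    p=get_image(n); W=cloud(p); P=SR.inv().apply((W-SO).reshape(-1,3))*1000; P[np.isnan(P)]=9e9
    h=P[(abs(P[:,1]+55)<40)&(P[:,2]>q[2]*1000-20)&(P[:,2]<q[2]*1000+25)]
    for a,b in((-110,-90),(-90,-60),(-60,-50),(45,60),(60,85),(85,110)):
        g=h[(h[:,0]>a)&(h[:,0]<b)]
        if len(g)>3: print(n,(a,b),len(g),np.round(np.median(g,0)),np.round(np.percentile(g[:,2],[5,95])))
```

```text
shift [-0.   -0.04  0.68] turn [ 0.01 -0.01 -0.  ] tgt [ 0.4402 -0.368   0.077 ]
[ 0.44061384 -0.36924485  0.09743405] 0.008884292828828142 [ 0.11265004 -0.27870813 -0.70891966]
scene (-90, -60) 8 [-72. -32.  84.] [78. 86.]
scene (45, 60) 14 [ 53. -52. 108.] [101. 112.]
scene (60, 85) 28 [ 72. -51. 108.] [102. 112.]
scene (85, 110) 45 [ 98. -51. 100.] [ 80. 110.]
top (-90, -60) 44 [-74. -34.  96.] [ 82. 106.]
top (-60, -50) 38 [-56. -55. 105.] [ 80. 111.]
top (45, 60) 28 [ 53. -54. 109.] [106. 112.]
top (60, 85) 43 [ 71. -53. 108.] [101. 112.]
top (85, 110) 36 [ 94. -52. 106.] [ 83. 110.]
```

apply_moves(
  motion=[
    [-1,[0,-0.02,0.3],[0,0,0]],
    [-1,[0,0,0.2],[0,0,0]],
    [-1,[0,0,0.1],[0,0,0]],
    [-1,[0,0,0],[0,0,0]],
    [-1,[0,0,0],[0,0,0]],
  ],
)

```text
time_s: 22.15
ee_pos: [0.4399, -0.3682, 0.0786]
tcp_rot: [-180.0, -0.0, 11.4]
wrist_force: [-0.4, -0.2, -0.7]
width: 0.0089
grip_force: 30.0
```

apply_moves(
  motion=[
    [-1,[0,0,0.06],[0,0,0]],
    [-1,[0,0,0],[0,0,0]],
    [-1,[0,0,0],[0,0,0]],
  ],
)

```text
time_s: 22.45
ee_pos: [0.44, -0.3683, 0.0771]
tcp_rot: [-180.0, -0.0, 11.4]
wrist_force: [-0.2, -0.0, -0.3]
width: 0.0086
grip_force: 30.0
```

apply_moves(
  motion=[
    [-1,[0,0,0.06],[0,0,0]],
    [-1,[0,0,0],[0,0,0]],
    [-1,[0,0,0],[0,0,0]],
  ],
)

```text
time_s: 22.75
ee_pos: [0.4404, -0.3688, 0.0757]
tcp_rot: [179.9, -0.1, 11.4]
wrist_force: [-0.4, -1.3, -0.8]
width: 0.0088
grip_force: 30.0
```

apply_moves(
  motion=[
    [-1,[0,0,0.06],[0,0,0]],
    [-1,[0,0,0],[0,0,0]],
    [-1,[0,0,0],[0,0,0]],
  ],
)

```text
time_s: 23.05
ee_pos: [0.4405, -0.3689, 0.0754]
tcp_rot: [179.9, -0.1, 11.4]
wrist_force: [-2.9, 1.9, 9.3]
width: 0.009
grip_force: 30.0
```

apply_moves(
  motion=[
    [-0.6,[0,0,0],[0,0,0]],
    [-0.2,[0,0,0],[0,0,0]],
    [-0.1,[0,0,0],[0,0,0]],
    [-0.1,[0,0,0],[0,0,0]],
    [-0.1,[0,0,-0.3],[0,0,0]],
    [-0.1,[0,0,-0.7],[0,0,0]],
    [0.2,[0,0,-1],[0,0,0]],
    [0.2,[0,0,-1],[0,0,0]],
    [0.2,[0,0,-1],[0,0,0]],
    [0.2,[0,0,-1],[0,0,0]],
  ],
)

```text
time_s: 24.05
ee_pos: [0.4399, -0.3682, 0.2252]
tcp_rot: [180.0, -0.0, 11.4]
wrist_force: [0.4, 0.2, -0.8]
width: 0.053
grip_force: 0.0
```

apply_moves(
  motion=[
    [0.3,[0,0,-1],[0,0,0]],
    [0.3,[0,0,-1],[0,0,0]],
    [0.3,[0.1,-1,0],[0,0,0]],
    [0.3,[0.5,-1,0],[0,0,0]],
    [0.3,[0.5,-1,0],[0,0,0]],
    [0.3,[0.5,-1,0],[0,0,0]],
    [0.3,[0.5,-1,0],[0,0,0]],
    [0.3,[0.5,-1,0],[0,0,0]],
    [0.3,[0.5,-1,0],[0,0,0]],
    [0.3,[0.5,-1,0],[0,0,0]],
  ],
)

```text
time_s: 25.05
ee_pos: [0.4985, -0.1103, 0.2842]
tcp_rot: [180.0, -0.1, 11.4]
wrist_force: [0.4, 0.5, 1.2]
width: 0.057
grip_force: 0.0
```

Run:
```python
from h import *
C=[]
for n in("scene","top"):
    p=get_image(n); W=cloud(p); print(n,slidepos(p))
    P=SR.inv().apply((W-SO).reshape(-1,3))*1000; P[np.isnan(P)]=9e9
    h=P[(abs(P[:,1]+55)<30)&(P[:,2]>60)&(P[:,2]<120)]
    for a,b in((-110,-50),(-50,-38),(-25,25),(38,60),(60,90),(90,110)):
        g=h[(h[:,0]>a)&(h[:,0]<b)]
        if len(g)>3: print((a,b),len(g),np.round(np.median(g,0)),np.round(np.percentile(g,[3,97],axis=0)).tolist())
    hsv=cv2.cvtColor(p["img"],cv2.COLOR_RGB2HSV);H,S=hsv[...,0],hsv[...,1]
    m=(abs(W[...,0]-.545)<.08)&(abs(W[...,1]-.01)<.1)&((H<8)|(H>172))&(S>150)&(W[...,2]>.052)
    R=cv2.minAreaRect(W[m][:,:2].astype(np.float32)*1000); print("caddy",np.round(R[0],1),np.round(R[1],1),R[2],np.percentile(W[m][:,2],[50,90]))
    t=np.radians(R[2]-90 if R[1][1]>R[1][0] else R[2]); d=np.array([np.cos(t),np.sin(t)]); print("yaw",np.degrees(t)); 
c=np.array([.5425,.0175]);y=-67.4;R=Ro.from_euler('xyz',[180,0,y+180],degrees=True)
plan(np.array([*c,.2]),R); print(cur()[2]["joint_positions"])
cv2.imwrite("pics/s5.png",cv2.resize(p["img"][140:310,250:460][:,:,::-1],None,fx=3.5,fy=3.5,interpolation=cv2.INTER_CUBIC))
```

```text
scene [[180.0, -8.0, 43.0], [188.0, 8.0, 61.0], [193.0, 16.0, 79.0]]
(-110, -50) 89 [-84. -66.  74.] [[-97.0, -78.0, 62.0], [-61.0, -30.0, 85.0]]
(-25, 25) 52 [  1. -51.  87.] [[-21.0, -56.0, 81.0], [25.0, -45.0, 92.0]]
(38, 60) 25 [ 48. -51.  87.] [[40.0, -58.0, 76.0], [59.0, -46.0, 91.0]]
(60, 90) 32 [ 75. -50.  86.] [[62.0, -59.0, 83.0], [88.0, -46.0, 92.0]]
(90, 110) 32 [ 98. -50.  77.] [[92.0, -55.0, 63.0], [103.0, -48.0, 90.0]]
caddy [543.8  21.3] [ 63.  115.4] 22.8682861328125 [0.06016847 0.06280238]
yaw -67.1317138671875
top [[179.0, -3.0, 48.0], [188.0, 10.0, 73.0], [194.0, 16.0, 79.0]]
(-110, -50) 172 [-75. -63.  77.] [[-97.0, -77.0, 61.0], [-52.0, -33.0, 87.0]]
(-50, -38) 19 [-44. -55.  85.] [[-49.0, -61.0, 82.0], [-38.0, -51.0, 89.0]]
(-25, 25) 82 [  2. -54.  87.] [[-24.0, -60.0, 82.0], [23.0, -49.0, 90.0]]
(38, 60) 32 [ 49. -52.  86.] [[39.0, -58.0, 83.0], [59.0, -49.0, 90.0]]
(60, 90) 37 [ 73. -53.  87.] [[61.0, -58.0, 83.0], [87.0, -49.0, 90.0]]
caddy [523.4  13.3] [ 97.1 109.8] 22.790142059326172 [0.0598703 0.0625469]
yaw -67.20985794067383
shift [ 2.26 -3.82  2.81] turn [  0.    -0.02 -16.83] tgt [0.5425 0.0175 0.2   ]
[-1.51291820e+01 -4.41773199e+00  1.08371688e+02  1.06401386e-01
  7.59985152e+01  6.32192690e+01]
```

View pics/s5.png

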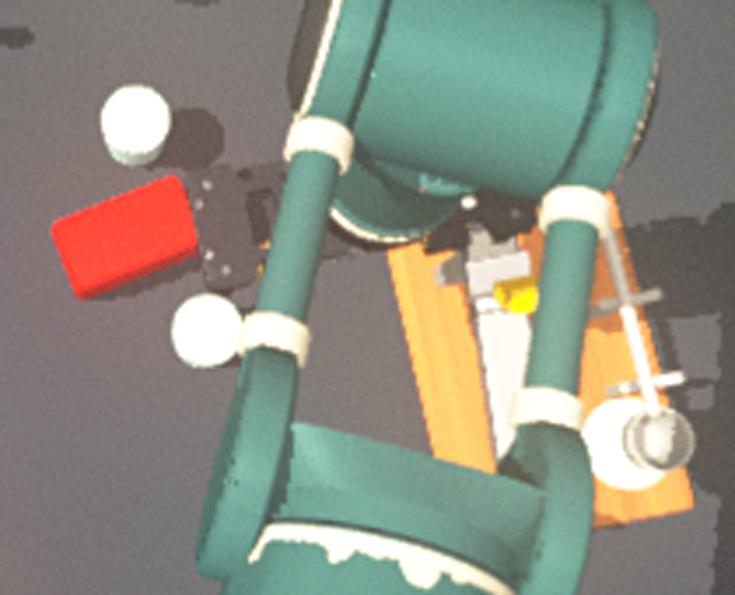

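The ladle lies level (handle top 87 mm at both ends) with its bowl over the dish at crop (660,435). On to the caddy, and I'll check the slide again once the arm is clear.

apply_moves(
  motion=[
    [0.7,[0,0,0],[0,0,-1]],
    [0.7,[0,0,0],[0,0,-1]],
    [0.7,[0,0,0],[0,0,-1]],
    [0.7,[0,0,0],[0,0,-1]],
    [0.7,[0,0,0],[0,0,-1]],
    [0.7,[0,0,0],[0,0,-1]],
    [0.7,[0,0,0],[0,0,-1]],
    [0.7,[0,0,0],[0,0,-1]],
    [0.7,[0,0,0],[0,0,-1]],
    [0.7,[0,0,0],[0,0,-1]],
  ],
)

```text
time_s: 26.15
ee_pos: [0.4981, -0.1126, 0.2839]
tcp_rot: [180.0, 0.0, 71.6]
wrist_force: [0.5, 0.4, -0.4]
width: 0.075
grip_force: 0.0
```

apply_moves(
  motion=[
    [0.7,[0,0,0],[0,0,-1]],
    [0.7,[0,0,0],[0,0,-1]],
    [0.7,[0,0,0],[0,0,-1]],
    [0.7,[0,0,0],[0,0,-1]],
    [0.7,[0,0,0],[0,0,-1]],
    [0.7,[0,0,0],[0,0,-1]],
    [0.7,[0,0,0],[0,0,-0.85]],
    [0.7,[0.9,0.8,0],[0,0,0]],
    [0.7,[0.9,0.8,0],[0,0,0]],
    [0.7,[0.9,0.8,0],[0,0,0]],
  ],
)

```text
time_s: 27.15
ee_pos: [0.5342, -0.0094, 0.2841]
tcp_rot: [180.0, 0.0, 112.4]
wrist_force: [-0.0, -0.0, 0.2]
width: 0.075
grip_force: 0.0
```

apply_moves(
  motion=[
    [0.7,[0.8,0.6,0.3],[0,0,0]],
    [0.7,[0,0,1],[0,0,0]],
    [0.7,[0,0,1],[0,0,0]],
    [0.7,[0,0,0.5],[0,0,0]],
    [0.7,[0,0,0],[0,0,0]],
    [0.7,[0,0,0],[0,0,0]],
  ],
)

```text
time_s: 27.75
ee_pos: [0.5418, 0.0192, 0.2003]
tcp_rot: [179.9, 0.0, 112.5]
wrist_force: [0.5, 0.2, -0.7]
width: 0.0746
grip_force: 0.0
```

Run:
```python
from h import *
plan(np.array([.541,.022,.024]),Ro.from_euler('xyz',[180,0,112.8],degrees=True)); print(cur()[0])
for n in("scene","top"):
    p=get_image(n); print(slidepos(p))
    W=cloud(p);P=LR.inv().apply((W-LO).reshape(-1,3)).reshape(W.shape)*1000;hs=cv2.cvtColor(p["img"],cv2.COLOR_RGB2HSV)
    m=(abs(P[...,1])<14)&(P[...,2]>8)&(P[...,2]<30)&(P[...,0]>90)&(P[...,0]<230);print("fence",m.sum(),np.round(np.percentile(P[m][:,0],[3,20,50,97])) if m.sum() else 0)
```

```text
shift [0.1  0.   5.88] turn [ 0.01  0.   -0.06] tgt [0.541 0.022 0.024]
[0.54182537 0.01919676 0.20030681]
[[181.0, -10.0, 41.0], [192.0, 5.0, 61.0], [197.0, 17.0, 77.0]]
fence 74 [177. 180. 181. 205.]
[[178.0, -11.0, 49.0], [188.0, 3.0, 74.0], [194.0, 16.0, 79.0]]
fence 49 [181. 190. 196. 204.]
```

apply_moves(
  motion=[
    [0.7,[0.1,0,0.8],[0,0,-0.06]],
    [0.7,[0,0,1],[0,0,0]],
    [0.7,[0,0,1],[0,0,0]],
    [0.7,[0,0,1],[0,0,0]],
    [0.7,[0,0,0.8],[0,0,0]],
    [0.7,[0,0,0.6],[0,0,0]],
    [0.7,[0,0,0.4],[0,0,0]],
    [0.7,[0,0,0.2],[0,0,0]],
    [0.7,[0,0,0],[0,0,0]],
  ],
)

```text
time_s: 28.75
ee_pos: [0.5407, 0.0225, 0.0257]
tcp_rot: [180.0, 0.0, 112.8]
wrist_force: [0.1, 0.5, 0.0]
width: 0.0748
grip_force: 0.0
```

apply_moves(
  motion=[
    [-1,[0,0,0],[0,0,0]],
    [-1,[0,0,0],[0,0,0]],
    [-1,[0,0,0],[0,0,0]],
    [-1,[0,0,0],[0,0,0]],
    [-1,[0,0,0],[0,0,0]],
  ],
)

```text
time_s: 29.25
ee_pos: [0.5414, 0.0226, 0.0267]
tcp_rot: [179.9, 0.0, 112.9]
wrist_force: [0.3, 0.8, 5.8]
width: 0.0598
grip_force: 30.0
```

apply_moves(
  motion=[
    [-1,[0,0,-0.2],[0,0,0]],
    [-1,[0,0,-0.4],[0,0,0]],
    [-1,[0,0,-0.7],[0,0,0]],
    [-1,[0,0,-1],[0,0,0]],
    [-1,[0,0,-1],[0,0,0]],
    [-1,[0,0,-1],[0,0,0]],
    [-1,[0,0,-1],[0,0,0]],
    [-1,[0,0,-1],[0,0,0]],
    [-1,[0,0,-1],[0,0,0]],
    [-1,[0,0,-0.7],[0,0,0]],
  ],
)

```text
time_s: 30.25
ee_pos: [0.5404, 0.0226, 0.2683]
tcp_rot: [179.9, 0.0, 112.9]
wrist_force: [0.3, -0.4, -2.3]
width: 0.0596
grip_force: 30.0
```

Run:
```python
from h import *
q,Q,s=cur(); print(q,s["width"],s["grip_force"],s["wrist_force"])
for n in("scene","top"):
    p=get_image(n); W=cloud(p);L=Q.inv().apply((W-q).reshape(-1,3)).reshape(W.shape)*1000;hs=cv2.cvtColor(p["img"],cv2.COLOR_RGB2HSV);H,S,V=[hs[...,i] for i in range(3)]
    near=(abs(L[...,1])<40)&(abs(L[...,0])<130)&(L[...,2]>-45)&(L[...,2]<45)
    for nm,m in(("red",near&((H<8)|(H>172))&(S>150)),("cap",near&(S<110)&(V>120)&(L[...,0]<-40))):
        if m.sum()>5: print(n,nm,m.sum(),np.round(np.percentile(L[m],[3,50,97],axis=0)).tolist())
        k=m&(abs(L[...,1])<24)&(L[...,2]<-20)
        if nm=="red" and k.sum()>5: 
            a=np.polyfit(L[k][:,0],L[k][:,2],1); print("top slope",np.degrees(np.arctan(a[0])),a[1])
    print([np.round(g["location"],3).tolist() for g in nets.look_for(p,"glass1")[:4]])
```

```text
[0.5403621  0.02256227 0.26831878] 0.059639576624345235 29.986970624886453 [ 0.28798859 -0.40864138 -2.27341325]
scene red 924 [[-40.0, -26.0, -36.0], [33.0, 20.0, -25.0], [54.0, 31.0, 18.0]]
top slope 2.7162607567774777 -34.453625918401656
scene cap 184 [[-95.0, -14.0, -33.0], [-85.0, 13.0, -25.0], [-70.0, 26.0, 4.0]]
[[0.635, 0.026, 0.07], [0.474, -0.028, 0.064], [0.403, 0.234, 0.073]]
top red 488 [[-63.0, -29.0, -37.0], [36.0, -8.0, -34.0], [52.0, 26.0, -4.0]]
top slope -3.228314501537185 -32.17390466399166
top cap 60 [[-75.0, -14.0, -33.0], [-69.0, 7.0, -28.0], [-65.0, 24.0, -13.0]]
[[0.487, 0.38, 0.073], [0.47, -0.041, 0.073], [0.396, 0.23, 0.072]]
```

apply_moves(
  motion=[
    [-1,[0,0,0],[0,0,0.5]],
    [-1,[0,0,0],[0,0,0.8]],
    [-1,[0,0,0],[0,0,1]],
    [-1,[0,0,0],[0,0,1]],
    [-1,[0,0,0],[0,0,1]],
    [-1,[0,0,0],[0,0,1]],
    [-1,[0,0,0],[0,0,1]],
    [-1,[0,0,0],[0,0,1]],
    [-1,[0,0,0],[0,0,1]],
    [-1,[0,0,0],[0,0,1]],
  ],
)

```text
time_s: 31.45
ee_pos: [0.5386, 0.0226, 0.2625]
tcp_rot: [-179.8, 0.1, 56.8]
wrist_force: [0.1, -0.2, -1.6]
width: 0.06
grip_force: 30.0
```

apply_moves(
  motion=[
    [-1,[0,0,0],[0,0,1]],
    [-1,[0,0,0],[0,0,1]],
    [-1,[0,0,0],[0,0,1]],
    [-1,[0,0,0],[0,0,1]],
    [-1,[0,0,0],[0,0,1]],
    [-1,[0,0,0],[0,0,1]],
    [-1,[0,0,0],[0,0,1]],
    [-1,[0,0,0],[0,0,0.6]],
    [-1,[0,0,0],[0,0,0]],
  ],
)

```text
time_s: 32.35
ee_pos: [0.5388, 0.0225, 0.2629]
tcp_rot: [-179.9, 0.2, 11.5]
wrist_force: [-0.4, 0.5, -3.2]
width: 0.0598
grip_force: 30.0
```

Run:
```python
from h import *
plan(ledge(.108,0,.106),LR*FLIP); print(cur()[0])
for n in("scene","top"):
    p=get_image(n); W=cloud(p);P=LR.inv().apply((W-LO).reshape(-1,3)).reshape(W.shape)*1000
    m=(abs(P[...,1])<40)&(abs(P[...,2])<5)
    for a,b in((10,60),(60,110),(110,160),(215,245)):
        k=m&(P[...,0]>a)&(P[...,0]<b)
        if k.sum()>20: print(n,a,k.sum(),"y",np.round(np.percentile(P[k][:,1],[2,50,98]),1),"h",np.round(np.median(P[k][:,2]),1))
    k=(abs(P[...,1])<20)&(P[...,2]>8)&(P[...,2]<29)&(abs(P[...,0])<15)
    if k.sum(): print("lip",k.sum(),np.round(np.percentile(P[k][:,0],[5,50,95]),1))
    k=(abs(P[...,1])<35)&(abs(P[...,2]-31)<5)&(abs(P[...,0])<15)
    if k.sum(): print("lip y",k.sum(),np.round(np.percentile(P[k],[3,50,97],axis=0),1).tolist())
```

```text
shift [-6.83  8.64  1.97] turn [-0.01  3.04  0.01] tgt [ 0.3893 -0.2722  0.2042]
[0.53879439 0.02253763 0.26286162]
scene 215 97 y [-16.1   4.2  22.5] h 0.4
top 10 272 y [-18.5   2.   21.5] h 0.0
top 60 287 y [-19.    1.7  20.9] h -0.0
top 110 289 y [-19.    2.4  20.8] h -0.1
top 215 186 y [-19.    2.1  21.2] h 0.0
lip 51 [-1.7  0.2  1.8]
lip y 60 [[-5.2, -22.6, 26.7], [-1.1, 1.8, 31.1], [0.9, 25.4, 34.9]]
```

apply_moves(
  motion=[
    [-1,[-0.4,0.4,0],[0,0,0]],
    [-1,[-0.6,0.8,0],[0,0,0]],
    [-1,[-0.8,1,0],[0,0,0]],
    [-1,[-0.8,1,0],[0,0,0]],
    [-1,[-0.8,1,0],[0,0,0]],
    [-1,[-0.8,1,0],[0,0,0]],
    [-1,[-0.8,1,0],[0,0,0]],
    [-1,[-0.8,1,0],[0,0,0]],
    [-1,[-0.6,0.8,0],[0,0,0]],
    [-1,[-0.4,0.6,0],[0,0,0]],
  ],
)

```text
time_s: 33.45
ee_pos: [0.3893, -0.2727, 0.2652]
tcp_rot: [180.0, 0.0, 11.4]
wrist_force: [0.8, 0.6, -2.0]
width: 0.0599
grip_force: 30.0
```

apply_moves(
  motion=[
    [-1,[0,0,0],[0,0.7,0]],
    [-1,[0,0,0],[0,0.8,0]],
    [-1,[0,0,0],[0,0.8,0]],
    [-1,[0,0,0],[0,0.7,0]],
    [-1,[0,0,0],[0,0,0]],
    [-1,[0,0,0],[0,0,0]],
  ],
)

```text
time_s: 34.05
ee_pos: [0.3904, -0.2712, 0.2652]
tcp_rot: [-180.0, -17.9, 11.4]
wrist_force: [-0.9, -0.8, -2.6]
width: 0.0597
grip_force: 30.0
```

Run:
```python
from h import *
plan(ledge(.108,0.0015,.106),LR*FLIP); plan(ledge(.106,0.0015,.034),LR*FLIP);q,Q,s=cur(); print(q)
for n in("scene","top"):
    p=get_image(n); W=cloud(p);L=Q.inv().apply((W-q).reshape(-1,3)).reshape(W.shape)*1000;hs=cv2.cvtColor(p["img"],cv2.COLOR_RGB2HSV);H,S,V=[hs[...,i] for i in range(3)]
    near=(abs(L[...,1])<40)&(abs(L[...,0])<130)&(L[...,2]>-45)&(L[...,2]<40)
    for nm,m in(("red",near&((H<8)|(H>172))&(S>150)),("cap",near&(S<110)&(V>120)&(L[...,0]<-40))):
        if m.sum()>5: print(n,nm,m.sum(),np.round(np.percentile(L[m],[3,50,97],axis=0)).tolist())
```

```text
shift [-0.67 -0.02  1.92] turn [ 0.    0.01 -0.  ] tgt [ 0.389  -0.2707  0.2042]
shift [-0.73 -0.02  4.32] turn [ 0.    0.01 -0.  ] tgt [ 0.4089 -0.2667  0.1351]
[ 0.3904366  -0.27117222  0.26516108]
scene red 958 [[-42.0, -32.0, -35.0], [38.0, -16.0, -15.0], [55.0, 25.0, 20.0]]
scene cap 83 [[-96.0, -29.0, -19.0], [-77.0, -26.0, -7.0], [-59.0, -21.0, 10.0]]
top red 823 [[3.0, -31.0, -36.0], [38.0, -5.0, -32.0], [54.0, 26.0, 13.0]]
top cap 275 [[-94.0, -27.0, -32.0], [-80.0, -13.0, -26.0], [-65.0, 7.0, -4.0]]
```

apply_moves(
  motion=[
    [-1,[-0.37,-0.02,0],[0,0,0]],
    [-1,[-0.36,0,0.4],[0,0,0]],
    [-1,[0,0,0.7],[0,0,0]],
    [-1,[0,0,0.8],[0,0,0]],
    [-1,[0,0,0.8],[0,0,0]],
    [-1,[0,0,0.7],[0,0,0]],
    [-1,[0,0,0.5],[0,0,0]],
    [-1,[0,0,0.4],[0,0,0]],
    [-1,[0,0,0],[0,0,0]],
    [-1,[0,0,0],[0,0,0]],
  ],
)

```text
time_s: 35.15
ee_pos: [0.41, -0.2663, 0.1357]
tcp_rot: [-180.0, -18.0, 11.5]
wrist_force: [-0.5, -0.2, -1.2]
width: 0.06
grip_force: 30.0
```

Run:
```python
from h import *
plan(ledge(.106,0.0015,.028),LR*FLIP);q,Q,s=cur(); print(LR.inv().apply(q-LO)*1000,s["wrist_force"])
p=get_image("scene");cv2.imwrite("pics/s6.png",cv2.resize(p["img"][70:220,140:300][:,:,::-1],None,fx=4,fy=4,interpolation=cv2.INTER_CUBIC))
```

```text
shift [-0.04  0.    0.21] turn [-0.01  0.    0.01] tgt [ 0.4107 -0.2663  0.1294]
[107.21775749   1.63550666  34.23543509] [-0.4667029  -0.15312833 -1.1523617 ]
```

View pics/s6.png

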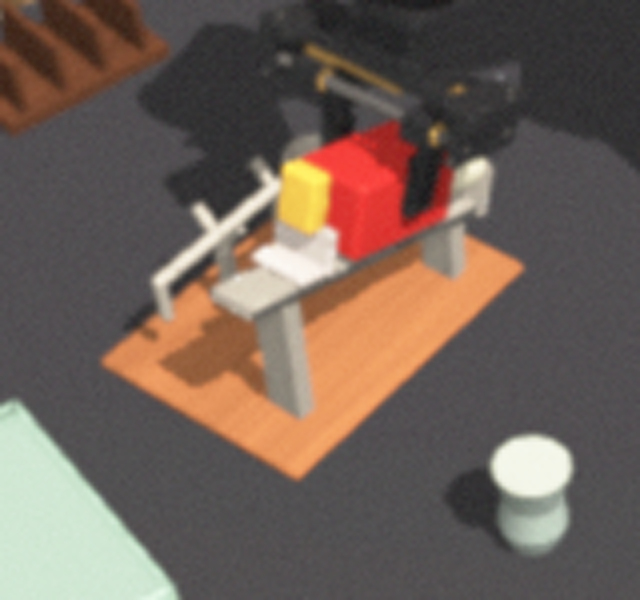

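The caddy (crop 370,190) is aligned above the ledge. Its cap is towards the lip at (475,185), and the ladle lies undisturbed in the forks. Next: lower it, then ease it downhill.

apply_moves(
  motion=[
    [-1,[-0.1,0,0.12],[0,0,0]],
    [-1,[-0.1,0,0.08],[0,0,0]],
    [-1,[0,0,0.05],[0,0,0]],
    [-1,[0,0,0],[0,0,0]],
    [-1,[0,0,0],[0,0,0]],
  ],
)

```text
time_s: 35.7
ee_pos: [0.4068, -0.2672, 0.1271]
tcp_rot: [180.0, -18.0, 11.5]
wrist_force: [1.0, 0.5, -1.3]
width: 0.0594
grip_force: 30.0
```

apply_moves(
  motion=[
    [-1,[0,0,0.04],[0,0,0]],
    [-1,[0,0,0],[0,0,0]],
    [-1,[0,0,0],[0,0,0]],
  ],
)

```text
time_s: 36.0
ee_pos: [0.4071, -0.2673, 0.1268]
tcp_rot: [180.0, -18.0, 11.5]
wrist_force: [-4.7, 1.8, 5.2]
width: 0.0594
grip_force: 30.0
```

apply_moves(
  motion=[
    [-1,[-0.07,0,0],[0,0,0]],
    [-1,[-0.07,0,0],[0,0,0]],
    [-1,[-0.04,0,0],[0,0,0]],
    [-1,[0,0,0],[0,0,0]],
    [-1,[0,0,0],[0,0,0]],
  ],
)

```text
time_s: 36.5
ee_pos: [0.403, -0.269, 0.1253]
tcp_rot: [179.9, -18.1, 11.5]
wrist_force: [0.7, -0.3, 5.6]
width: 0.0597
grip_force: 30.0
```

apply_moves(
  motion=[
    [-1,[-0.05,0,0],[0,0,0]],
    [-1,[-0.05,0,0],[0,0,0]],
    [-1,[0,0,0],[0,0,0]],
    [-1,[0,0,0],[0,0,0]],
  ],
)

```text
time_s: 36.9
ee_pos: [0.4026, -0.2693, 0.1256]
tcp_rot: [179.9, -18.4, 11.4]
wrist_force: [10.4, 3.4, 4.4]
width: 0.0597
grip_force: 30.0
```

Run:
```python
from h import *
q,Q,s=cur(); print(LR.inv().apply(q-LO)*1000,LR.inv().apply(s["wrist_force"]),s["width"])
```

```text
[96.65632429  0.18983481 27.08436973] [11.66866322  1.26763513  0.81399175] 0.059724012435801305
```

apply_moves(
  motion=[
    [-1,[0.07,-0.04,0],[0,0,0]],
    [-1,[0,0,0],[0,0,0]],
    [-1,[0,0,0],[0,0,0]],
  ],
)

```text
time_s: 37.2
ee_pos: [0.4025, -0.2684, 0.1253]
tcp_rot: [179.8, -18.2, 11.5]
wrist_force: [6.9, -1.2, 4.3]
width: 0.0597
grip_force: 30.0
```

Run:
```python
from h import *
q,Q,s=cur(); print(LR.inv().apply(q-LO)*1000,LR.inv().apply(s["wrist_force"]),s["tcp_rot"])
for n in("scene","top"):
    p=get_image(n);W=cloud(p);P=LR.inv().apply((W-LO).reshape(-1,3)).reshape(W.shape)*1000;hs=cv2.cvtColor(p["img"],cv2.COLOR_RGB2HSV);H,S=hs[...,0],hs[...,1]
    m=(abs(P[...,1])<45)&(P[...,0]>20)&(P[...,0]<180)&(P[...,2]>50)&(P[...,2]<70)&((H<8)|(H>172))&(S>150);print(n,np.round(np.percentile(P[m],[2,50,98],axis=0)).tolist(),slidepos(p))
    m=(abs(P[...,1])<45)&(abs(P[...,2])<6)&(P[...,0]>165)&(P[...,0]<250);print("ledge y",np.round(np.percentile(P[m][:,1],[2,98]),1))
```

```text
[96.70526026  1.08875169 26.69454008] [ 7.50885888 -2.52779799  2.09838559] [179.80291841 -18.17267669  11.48526769]
scene [[61.0, -30.0, 51.0], [118.0, 5.0, 60.0], [151.0, 32.0, 63.0]] [[181.0, -10.0, 41.0], [192.0, 5.0, 62.0], [196.0, 16.0, 78.0]]
ledge y [-18.   23.4]
top [[98.0, -26.0, 51.0], [130.0, 3.0, 60.0], [150.0, 31.0, 64.0]] [[178.0, -11.0, 49.0], [188.0, 4.0, 74.0], [194.0, 16.0, 78.0]]
ledge y [-18.7  21.8]
```

apply_moves(
  motion=[
    [-1,[0,-0.02,0],[0,0,0]],
    [0.5,[0,0,0],[0,0,0]],
    [0.7,[0,0,0],[0,0,0]],
    [0.7,[0,0,0],[0,0,0]],
    [0.7,[0,0,0],[0,0,0]],
    [0.7,[0,0,-0.4],[0,0,0]],
    [0.7,[0,0,-0.8],[0,0,0]],
    [0.7,[0,0,-1],[0,0,0]],
    [0.7,[0,0,-1],[0,0,0]],
    [0.7,[0,0,-1],[0,0,0]],
  ],
)

```text
time_s: 38.3
ee_pos: [0.362, -0.2741, 0.2455]
tcp_rot: [180.0, -18.0, 11.5]
wrist_force: [0.1, -0.9, 0.1]
width: 0.0749
grip_force: 0.0
```

apply_moves(
  motion=[
    [0.7,[0,0,-1],[0,0,0]],
    [0.7,[0,0,-1],[0,0,0]],
    [0.7,[0,-1,0],[0,0,0]],
    [0.7,[0,-1,0],[0,0,0]],
    [0.7,[0,-1,0],[0,0,0]],
    [0.7,[0,-1,0],[0,0,0]],
    [0.7,[0,-1,0],[0,0,0]],
    [0.7,[0,-1,0],[0,0,0]],
    [0.7,[0,-1,0],[0,0,0]],
    [0.7,[0,-1,0],[0,0,0]],
  ],
)

```text
time_s: 39.3
ee_pos: [0.296, -0.042, 0.3014]
tcp_rot: [180.0, -18.1, 11.4]
wrist_force: [-0.6, 1.4, -0.1]
width: 0.0749
grip_force: 0.0
```

apply_moves(
  motion=[
    [0.7,[0,-1,0],[0,0,0]],
    [0.7,[0,-1,0],[0,0,0]],
    [0.7,[0,-1,0],[0,0,0]],
    [0.7,[0,-1,0],[0,0,0]],
    [0.7,[0,-1,0],[0,0,0]],
    [0.7,[0,0,0],[0,0,0]],
    [0.7,[0,0,0],[0,0,0]],
  ],
)

```text
time_s: 40.0
ee_pos: [0.2663, 0.1052, 0.3012]
tcp_rot: [180.0, -18.0, 11.8]
wrist_force: [0.8, -1.1, -0.2]
width: 0.0749
grip_force: 0.0
```

Run:
```python
from h import *
for n in("scene","top"):
    p=get_image(n);W=cloud(p);P=LR.inv().apply((W-LO).reshape(-1,3)).reshape(W.shape)*1000;hs=cv2.cvtColor(p["img"],cv2.COLOR_RGB2HSV);H,S,V=hs[...,0],hs[...,1],hs[...,2]
    near=(abs(P[...,1])<45)&(P[...,0]>-10)&(P[...,0]<180)
    m=near&(P[...,2]>50)&(P[...,2]<70)&((H<8)|(H>172))&(S>150);print(n,np.round(np.percentile(P[m],[2,50,98],axis=0)).tolist(),slidepos(p))
    a=np.linalg.lstsq(np.c_[P[m][:,:2],np.ones(m.sum())],P[m][:,2],rcond=None)[0];print("top plane tilt deg",np.degrees(np.arctan(a[:2])))
    m=near&(P[...,2]>38)&(P[...,2]<62)&(S<110)&(P[...,0]<45);print("cap",np.round(np.percentile(P[m],[3,50,97],axis=0)).tolist())
    Q=SR.inv().apply((W-SO).reshape(-1,3))*1000; Q[np.isnan(Q)]=9e9
    h=Q[(abs(Q[:,1]+55)<15)&(Q[:,2]>60)&(Q[:,2]<120)]
    for a,b in((-50,-38),(-25,25),(38,90)):
        g=h[(h[:,0]>a)&(h[:,0]<b)]
        if len(g)>3: print((a,b),np.round(np.median(g,0)))
    print([np.round(g["location"],3).tolist() for g in nets.look_for(p,"glass1")[:4]])
cv2.imwrite("pics/s7.png",cv2.resize(p["img"][100:310,180:460][:,:,::-1],None,fx=2.8,fy=2.8,interpolation=cv2.INTER_CUBIC))
```

```text
scene [[49.0, -23.0, 51.0], [104.0, 11.0, 60.0], [151.0, 33.0, 64.0]] [[182.0, -10.0, 41.0], [192.0, 6.0, 60.0], [196.0, 16.0, 78.0]]
top plane tilt deg [-0.78638023 -4.08880583]
cap [[2.0, -8.0, 39.0], [19.0, 14.0, 54.0], [35.0, 29.0, 58.0]]
(-25, 25) [ -2. -52.  86.]
(38, 90) [ 64. -52.  86.]
[[0.471, -0.032, 0.074], [0.5, 0.391, 0.072], [0.638, 0.024, 0.074], [0.404, 0.234, 0.073]]
top [[42.0, -25.0, 52.0], [97.0, 4.0, 60.0], [149.0, 32.0, 64.0]] [[178.0, -11.0, 50.0], [188.0, 5.0, 74.0], [194.0, 16.0, 78.0]]
top plane tilt deg [-0.22372984 -1.40989735]
cap [[2.0, -20.0, 40.0], [17.0, 7.0, 53.0], [32.0, 27.0, 59.0]]
(-50, -38) [-44. -56.  86.]
(-25, 25) [  3. -54.  87.]
(38, 90) [ 64. -52.  86.]
[[0.396, 0.23, 0.071], [0.626, 0.012, 0.075], [0.809, -0.003, 0.026], [0.487, 0.38, 0.075]]
```

View pics/s7.png

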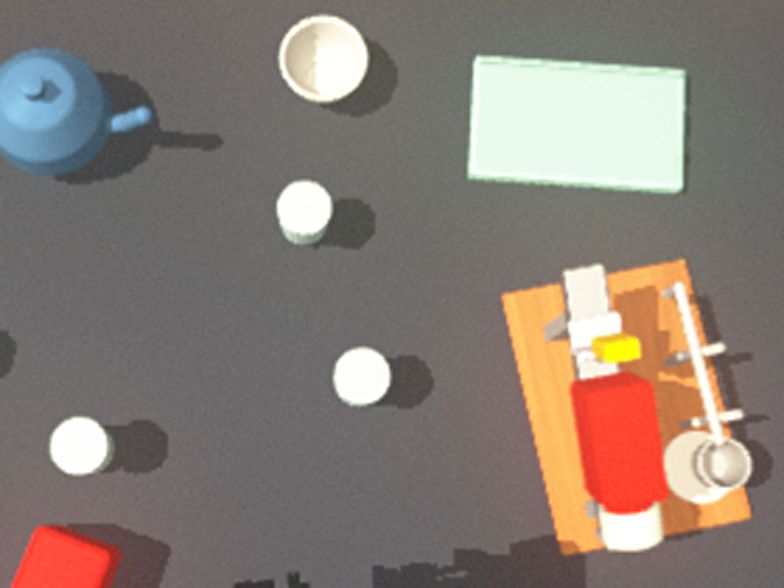

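The caddy is on the ledge with its cap at the lip (crop 632,525). The fence is at the top (617,347), the ladle's bowl is over the dish (723,463), and the glasses, tray and sugar bowl are unmoved. Handing in.

```bash
python3 -c "
from plant import r
print(r.hand_in())"
```

```text
the job is handed in; nothing more can be done
None
```

The job is handed in, with no verdict returned: the slide is at its end stop, the red caddy is flat on the ledge with its cap at the lip, and the ladle is level in both forks with its bowl over the dish; I laid the ladle between the slide and the caddy because the gripper would have hit a seated caddy.

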